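Step a plywood plaque under the marking pointer

ROBOT

A 6-joint arm with a two-finger parallel gripper is mounted at the origin on the work surface. World frame = base frame: x ahead of the robot, y to its left, z up, the work surface at z = 0. Lengths are in m, angles in rad, forces in N, time in s.
With the tool pointing down it reaches from about 0.375 to 0.9 m from the base axis. Payload 3.1 kg.
Tool frame: the origin (TCP) lies midway between the tips of the shut fingers; the grasp point (between the pads) lies 19 mm behind it; x points along the fingers, y is the direction in which the jaws open and shut, and the axes are right-handed (so a half turn about x gives the same grasp; the last joint's range is limited). The gripper opens to 87 mm and grips with 3 to 60 N. Pads are 19 mm wide; open, the fingers measure 117 mm over their backs; the gripper's body (75 mm by 190 mm) begins 51 mm behind the grasp point.
Start: joints at [1.056, 0.527, 1.433, -0, 1.181, -0.178], TCP at [0.206, 0.59, 0.223] pointing down, gripper open.
Joint ranges: [-3.08, 3.08], [-0.75, 2.2], [0.22, 2.44], [-1.43, 4.57], [0, 2.65], [-2.85, 2.85]. Speed limits (rad/s): [2.79, 2.79, 3.14, 3.14, 3.14, 3.14].

INTERFACE

Orientations are given as a unit quaternion [x, y, z, w].
In Python, from rig import get_obs, imaging, robot gives the robot as it stands.
- The arm moves only by the shell command python3 -m inch 'ROWS' [FORCE]. ROWS is JSON, a list of rows, each a list of 3 entries, a list of its own where there are three numbers: the finger opening in mm, from 0 to 87, then the shift along the tool's x, y, z in mm, then the turn, a rotation vector about the tool's x, y, z in degrees. In form: [[grip, [dx, dy, dz], [wx, wy, wz]], ...]. A call has 1 to 12 rows; each row shifts and turns the pose as measured when the row begins, along the tool's axes as they then stand; what a row does not reach is not made up. A row lasts 1/8 s, in which the tool goes at most 62.5 mm and 10.7 degrees, less where a joint would pass 70% of its speed; a pose out of reach is approached as far as the arm can. A call with a gripper value outside its range is refused whole. The fingers move at their own pace and stop on an object; FORCE is the grip in N (left out, the last holds). Time passes only in rows, so rows that do not move let the fingers close. It gives the time, the measured TCP pose, the force and the opening at its end, in the units of the state.
- get_obs(): the state, without advancing time (a new reading comes with each control period).
- imaging.camera(name): name is "scene" or "side" or "wrist"; returns the picture (400x640x3 uint8, red, green, blue); there is no depth.
- imaging.camera_params(name): a dict with "camera_matrix" (3x3 intrinsics, pixels), "xyz" and "rotation" of the camera in the world. Camera axes: x right, y down, z forward; pixel columns grow to the right and rows downward; lengths in m; the calibration is good to about 2 mm. A picture is of the moment at which its call begins: read the wrist's pose just before it. camera_params takes no time and is no camera call; for the wrist camera it gives the pose at the moment of the call.
- robot.hand_in(): hands the job in, once; it reports no verdict.
Trained networks look in the newest picture that a camera, given by its name, has taken for a name from the list of things; names that differ only in an ending like _2 or _b are one class to them, and where a whole thing is asked for, a point or a joint stands for the part that bears it (a point fixed in the world has none). Each returns a list of dicts, best first, with "confidence" (0 to 1); they miss things now and then, are a little off and sometimes report something else, mostly with a low value. They report only what shows in the picture. A call takes as long as a camera call.
- imaging.cut_out(camera, target): "pixels" (400x640 bool, what is visible of it) and "box" ([centre column, centre row, width, height] in pixels, round what is visible of it).
- imaging.tip_of(camera, target): "pixel" ([column, row] in pixels: a listed point, or the origin of a listed thing).
The state is a dict: "time": time; "q": joint angles; "joint_velocities": joint speeds; "joint_torque": joint torques, N m; "position": TCP position; "tool_rot": TCP orientation; "ft_force": force on the tool from outside, world axes, zero at the start; "moment": the same for the moment, N m; "grip_width": finger opening in m.
Only numpy, scipy, OpenCV 4.12 (cv2) and the standard library are available. Lean on these libraries where they do the work, as an engineer would, in place of code of your own. Each camera call takes 0.05 s, during which the arm holds its last target. There are 200 camera calls.

TASK

Lock the plywood plaque on the slide table by pressing the raised steel strap down until its catch holds it shut. Then move the table by its leaning handle until the pointer stands over the middle of the round dark mark, stop there for about a second, go on to the middle of the bar-shaped dark mark, and leave it standing there. Keep clear of the pointer stand and its lamp bar, and do not disturb the other things on the bench.

Things in the scene. Friction and masses are not known exactly. Their poses are not given: they have to be found in the camera images.
- stage: Grey base plate of the x-y slide table, 300 (x) x 240 (y) x 18 mm, fixed to the bench. Origin: middle of its underside. Its x axis runs along the lower slide, y along the upper slide, z is up. Its -x side, where the handle is, faces the robot's left (world +y) and its +y side away from the robot. Base, slides and carrier all keep this yaw.
- saddle (a joint): Lower slide of the table, along the base's x axis, m; range -0.070 to 0.045; grows away from the handle's side. Stays where left (about 2.5 N to move).
- carrier (a joint): Upper slide, carrying the aluminium top plate, along the base's y axis, m; range -0.050 to 0.050. Stays where left (about 2.5 N to move). At both joints 0 the plaque's centre is over the base's origin. Top of the plate is at z = 68 mm.
- handle_grip (a point): Grip point on the handle: a round black bar, 16 mm in diameter, rising from the -x edge of the top plate and leaning 35 degrees from vertical towards base -x. It ends 22 mm past this point; the plate is 32 mm below it. Axes as the base's. Because of the lamp bar above, an upright gripper has no room at the marks; one leaning back like the handle (about 40 degrees) has.
- strap (a joint): Hinged steel hold-down strap, rad: 0 fully down, 0.4 to 0.55 as found (sprung open). Hinge axis along the base's x, at the strap's +y end; its free end swings up. At about 0.04 its nose passes a sprung catch (about 5 to 10 N downward at the free end), below which the catch holds it.
- strap_end (a point): Free (-y) end of the strap, middle of its upper face. The strap is a flat bar 18 mm wide (x), 5 mm thick, 132 mm long; its middle line is 47 mm from the plaque's centre, towards the handle. When shut this upper face is at z = 83.5 mm. Own y axis runs along the strap to the hinge.
- strap_hinge (a point): Hinge axis of the strap, 134 mm from strap_end; axes turn with the strap.
- mark_round (a point): Centre of the round dark steel mark, 20 mm in diameter, on the upper face (z = 78 mm) of the plywood plaque, a disc 110 mm in diameter lying in the carrier; 23 mm from the disc's centre. The disc may lie turned any way.
- mark_bar (a point): Centre of the bar-shaped dark steel mark, 30 x 8 mm, on the same plaque, 23 mm from its centre, across from the round mark.
- pointer_tip (a point): Tip of the fixed steel pointer that hangs over the table, at z = 88 mm: 10 mm above the plaque, 4.5 mm above the shut strap.
- pointer_stand: Fixed stand of pointer and lamp bar. Origin on the bench under the pointer tip, axes as the base's. In its frame, mm: white lamp bar x -95 to -69, y -120 to 120, z 255 to 277; beam along x at y 104 to 126, z 255 to 277, x -80 to 230; column 24 thick at (215, 115), foot 90 square; pointer rod 10 thick up to z 208, held by a 12 thick bracket to the beam at x 70.
- flask: Bystander, not part of the job (sizes in mm): green metal drinking flask, 68 dia x 200 tall. Origin: middle of its underside.
- mug: Bystander, not part of the job (sizes in mm): steel mug, 80 dia x 85 tall. Origin: middle of its underside.
- spare: Bystander, not part of the job (sizes in mm): spare plain plywood disc without marks, 110 dia x 10, lying on the bench beside the slide table. Origin: middle of its underside.
- driver: Bystander, not part of the job (sizes in mm): screwdriver lying on the bench. Origin: in its handle/shaft line, underside.
- lantern: Bystander, not part of the job (sizes in mm): camping lantern, 90 dia x 150 tall. Origin: middle of its underside.
- carton: Bystander, not part of the job (sizes in mm): small cardboard carton 120x90x70. Origin: middle of its underside.
- whetstone: Bystander, not part of the job (sizes in mm): grey sharpening stone 150x50x25. Origin: middle of its underside.

How it is judged:
By the outcome, as a careful person would: the job done as asked, in the order asked, and still so for the second after the job is handed in, with the robot touching nothing.
It also fails if it takes over 54 s, if anything falls off the work surface, if the arm or the gripper's body presses on something with over 40 N, if the wrist force passes 120 N, or if a joint passes its speed limit or range.

## Working session

There is one attempt and no reset: what is moved stays moved. The work goes in short steps, Python scripts to look and compute and a shell command to move; the robot and the scene stay as the last step left them, time stands still between calls to the robot, and variables do not carry over. Pictures are saved under pics/ and viewed, about 8 in all and at most 12, crops included, and the job is handed in when it is done.

```bash
ls; mkdir -p pics
cat > h.py <<'E'
import numpy as np, cv2, json
from rig import get_obs, imaging, robot
from scipy.spatial.transform import Rotation as R
def cp(n):
    p=imaging.camera_params(n); K=np.array(p["camera_matrix"]); r=np.array(p["rotation"])
    if r.shape!=(3,3): r=R.from_quat(r).as_matrix()
    return K,np.array(p["xyz"]),r
def ray(n,px,c=None):
    K,t,r=c or cp(n); d=r@np.linalg.inv(K)@np.array([px[0],px[1],1.]); return t,d/np.linalg.norm(d)
def atz(n,px,z,c=None):
    t,d=ray(n,px,c); return t+d*(z-t[2])/d[2]
def tri(rs):
    A=np.zeros((3,3));b=np.zeros(3)
    for t,d in rs:
        P=np.eye(3)-np.outer(d,d);A+=P;b+=P@t
    x=np.linalg.solve(A,b); return x,[1e3*np.linalg.norm((np.eye(3)-np.outer(d,d))@(x-t)) for t,d in rs]
def proj(n,X,c=None):
    K,t,r=c or cp(n); v=K@(r.T@(np.array(X)-t)); return v[:2]/v[2]
def snap(n,f=None):
    im=imaging.camera(n)
    if f: cv2.imwrite(f,cv2.cvtColor(im,cv2.COLOR_RGB2BGR))
    return im
E
python3 - <<'E'
from h import *
np.set_printoptions(precision=4,suppress=True)
o=get_obs(); print(o)
pts=["stage","handle_grip","strap_end","strap_hinge","mark_round","mark_bar","pointer_tip","pointer_stand"]
res={}
ims=[]
for n in ["scene","side","wrist"]:
    im=snap(n); ims.append(im); print(n,cp(n)[1])
    for p in pts:
        for d in imaging.tip_of(n,p)[:2]:
            print(n,p,np.round(d["pixel"],1),round(d["confidence"],2)); 
            if d["confidence"]>.4: res.setdefault(p,[]).append(ray(n,d["pixel"]))
for p,r in res.items():
    if len(r)>1: print(p,*tri(r))
cv2.imwrite("pics/a.png",cv2.cvtColor(ims[0],cv2.COLOR_RGB2BGR)); cv2.imwrite("pics/b.png",cv2.cvtColor(ims[1],cv2.COLOR_RGB2BGR)); cv2.imwrite("pics/c.png",cv2.cvtColor(ims[2],cv2.COLOR_RGB2BGR))
print(get_obs()["time"])
E
```

```text
pics
{'time': 0.0, 'q': array([ 1.0565,  0.5285,  1.4339, -0.    ,  1.1814, -0.1785]), 'joint_velocities': array([-0.0008,  0.0001, -0.0003, -0.0001,  0.0008,  0.0014]), 'joint_torque': array([ -0.0008, -44.0028, -17.6601,   0.0633,   0.0581,  -0.0001]), 'position': array([0.2056, 0.5894, 0.2216]), 'tool_rot': array([ 0.1174,  0.6974, -0.1189,  0.6969]), 'ft_force': array([-0.2519,  0.5506, -0.9415]), 'moment': array([-0.0743, -0.0056, -0.0066]), 'grip_width': 0.08714672280284638}
scene [ 0.2754 -0.5407  1.183 ]
scene stage [340.8 232.3] 0.78
scene stage [325.3 195.3] 0.74
scene handle_grip [327.2 168.2] 0.82
scene strap_end [308.1 184.8] 0.64
scene strap_hinge [348.1 178.1] 0.51
scene mark_round [338.1 204. ] 0.59
scene mark_bar [320.7 198.5] 0.58
scene mark_bar [365.1 296.9] 0.37
scene pointer_tip [345.7 220.8] 0.94
scene pointer_stand [342.2 231.7] 0.26
side [ 1.2056 -0.3136  0.8364]
side stage [297.6 234.9] 0.66
side handle_grip [361.3 205.5] 0.63
side strap_end [314.8 219.3] 0.69
side strap_hinge [344.8 224.9] 0.61
side mark_round [317.2 216.7] 0.56
side mark_bar [324.2 209.6] 0
[... 206 characters left out ...]
np.float64(73.44999593719089), np.float64(30.19430953226177)]
handle_grip [0.5906 0.0314 0.0981] [np.float64(4.043592282727638), np.float64(4.043592282727711)]
strap_end [ 0.5292 -0.0247  0.0494] [np.float64(48.702475868211785), np.float64(48.70247586821172)]
strap_hinge [ 0.6299 -0.0269  0.0912] [np.float64(1.9229722991505152), np.float64(1.9229722991505496)]
mark_round [ 0.5674 -0.0763  0.0713] [np.float64(3.744096207625207), np.float64(3.7440962076251636)]
mark_bar [ 0.5349 -0.0381  0.0569] [np.float64(3.977846201350915), np.float64(3.9778462013509492)]
pointer_tip [ 0.5773 -0.0848  0.0998] [np.float64(61.83924480976006), np.float64(57.81335152465718), np.float64(117.13899204713535)]
1.35
```

Run:
```python
import cv2,numpy as np
a=cv2.imread("pics/a.png")[120:290,230:470];b=cv2.imread("pics/b.png")[110:280,200:440]
cv2.imwrite("pics/ab.png",np.vstack([cv2.resize(x,None,fx=2.45*.71*1,fy=2.45*.71,interpolation=cv2.INTER_CUBIC) for x in (a,b)]))
cv2.imwrite("pics/a3.png",cv2.resize(a,None,fx=3.3,fy=3.3,interpolation=cv2.INTER_CUBIC))
cv2.imwrite("pics/b3.png",cv2.resize(b,None,fx=3.3,fy=3.3,interpolation=cv2.INTER_CUBIC))
```

```text
(no output)
```

View pics/a3.png

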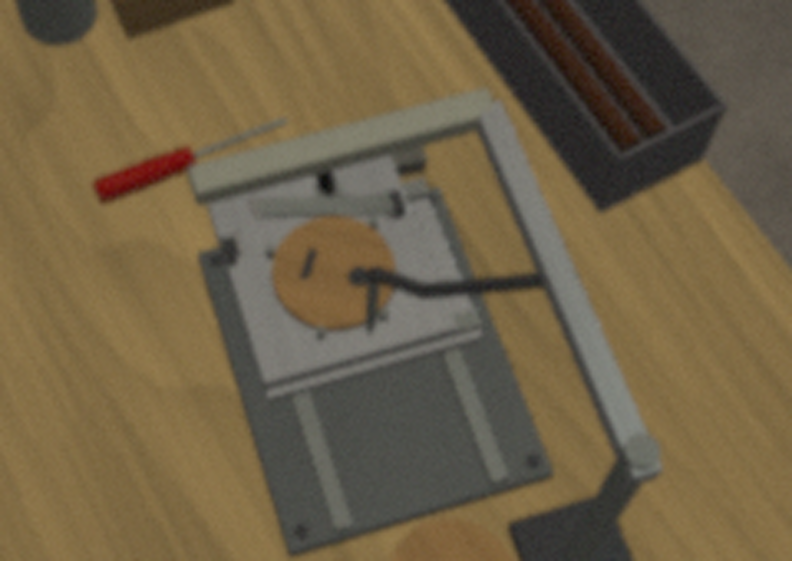

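View pics/b3.png

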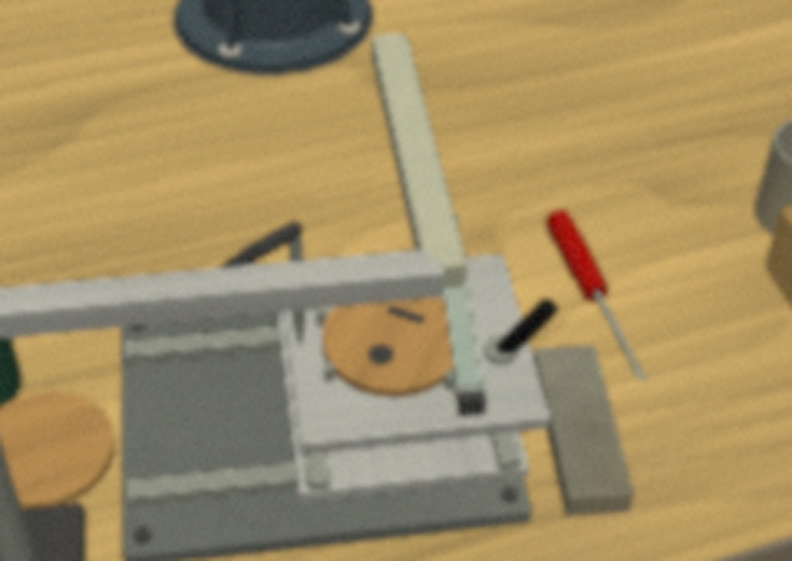

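Scene view: plate at the handle end of the base, strap raised (258,207 → 398,203 in crop), bar mark (308,263), round mark (357,277), pointer tip (372,328). Side view: the beam hides the strap's free end; round mark is at (380,353), bar at (405,314), handle tip at (548,305).

Run:
```python
from h import *
np.set_printoptions(precision=4,suppress=True)
f=lambda u,v:(230+u/3.3,120+v/3.3)
g=lambda u,v:(200+u/3.3,110+v/3.3)
A,B,C=[atz("scene",f(*p),.018) for p in [(202,255),(290,552),(550,472)]]
print(A,B,C,"BC len",np.linalg.norm(B-C),"AB",np.linalg.norm(A-B))
D,E,=[atz("side",g(*p),.018) for p in [(125,558),(528,518)]]; print("side corners",D,E,np.linalg.norm(D-E))
for v in (B-A,E-D): print("base x dir yaw",np.degrees(np.arctan2(v[1],v[0])))
v=C-B; print("y yaw",np.degrees(np.arctan2(v[1],v[0])))
print("tip",tri([ray("scene",f(372,330)),ray("side",g(299,345))]),tri([ray("scene",(345.7,220.8)),ray("side",(290.4,214.5))]))
print("round",tri([ray("scene",f(357,277)),ray("side",g(380,353))]),"bar",tri([ray("scene",f(308,263)),ray("side",g(405,314))]))
print("lamp corners", [atz("scene",f(*p),.277) for p in [(190,167),(492,92),(655,470)]])
for n in ["scene","side"]:
    imaging.camera(n)
    for t in ["flask","mug","lantern","carton","spare","whetstone","driver"]:
        for d in imaging.tip_of(n,t)[:1]: print(n,t,atz(n,d["pixel"],0)[:2],round(d["confidence"],2))
c=cp("wrist"); o=get_obs(); Rt=R.from_quat(o["tool_rot"]).as_matrix()
print("cam in tool",Rt.T@(c[1]-o["position"]),"\n",Rt.T@c[2],c[0][0], "\n",Rt)
```

```text
[0.4665 0.0313 0.018 ] [ 0.4053 -0.255   0.018 ] [ 0.635  -0.3012  0.018 ] BC len 0.23426368941514217 AB 0.2927028485989674
side corners [ 0.6454 -0.2979  0.018 ] [ 0.7082 -0.0128  0.018 ] 0.2919441559051986
base x dir yaw -102.07663969529845
base x dir yaw 77.58493256099153
y yaw -11.38019647946082
tip (array([ 0.5501, -0.1366,  0.0861]), [np.float64(0.2596591957115248), np.float64(0.2596591957114443)]) (array([ 0.555 , -0.1413,  0.0907]), [np.float64(2.780655866056426), np.float64(2.7806558660563425)])
round (array([ 0.5672, -0.0796,  0.0731]), [np.float64(1.3710660670220527), np.float64(1.3710660670220944)]) bar (array([ 0.5358, -0.0474,  0.074 ]), [np.float64(1.0308350847797225), np.float64(1.0308350847796817)])
lamp corners [array([ 0.4494, -0.0256,  0.277 ]), array([ 0.6823, -0.078 ,  0.277 ]), array([ 0.6174, -0.3871,  0.277 ])]
scene flask [ 0.4323 -0.3699] 0.79
scene mug [0.472  0.3594] 0.83
scene lantern [ 0.5275 -0.4924] 0.78
scene carton [0.5842 0.338 ] 0.83
scene spare [ 0.5126 -0.339 ] 0.7
scene driver [0.5063 0.1406] 0.59
side flask [ 0.4257 -0.3887] 0.63
side mug [0.4639 0.3621] 0.67
side lantern [ 0.5261 -0.4842] 0.95
side carton [0.571  0.3451] 0.97
side spare [ 0.5144 -0.334 ] 0.75
side whetstone [0.6391 0.0605] 0.77
side driver [0.5213 0.1369] 0.81
cam in tool [-0.1635  0.0013 -0.0787] 
 [[-0.0001 -0.284   0.9588]
 [ 1.      0.0001  0.0002]
 [-0.0001  0.9588  0.284 ]] [309.7107   0.     317.9493] 
 [[-0.      0.3295  0.9441]
 [-0.      0.9441 -0.3295]
 [-1.     -0.     -0.    ]]
```

```bash
cat >> h.py <<'E'
from scipy.spatial.transform import Slerp
YAW=np.radians(-102.2); ex=np.array([np.cos(YAW),np.sin(YAW),0]); ey=np.array([-np.sin(YAW),np.cos(YAW),0]); ez=np.array([0,0,1.])
def orient(tilt):
    t=np.radians(tilt); x=np.sin(t)*ex-np.cos(t)*ez; return R.from_matrix(np.c_[x,ey,np.cross(x,ey)])
def plan(target,rot,n,grip,start=None,q=1):
    o=get_obs(); p0,r0=start or (o["position"],R.from_quat(o["tool_rot"]))
    s=Slerp([0,1],R.concatenate([r0,rot])); rows=[]; p,r=np.array(p0),r0
    for k in range(1,n+1):
        pn=p0+(np.array(target)-p0)*k/n; rn=s(k/n)
        d=np.round(r.inv().apply(pn-p)*1e3,q); w=np.round((r.inv()*rn).as_rotvec(degrees=True),1)
        rows.append([grip,d.tolist(),w.tolist()]); p=p+r.apply(d/1e3); r=r*R.from_rotvec(w,degrees=True)
    print(json.dumps(rows)); return p,r
E
python3 - <<'E'
from h import *
plan([.528,.0216,.24],orient(25),12,0,q=0)
E
```

```text
[[0, [-1.0, -36.0, 41.0], [6.8, -1.7, -1.5]], [0, [0.0, -31.0, 45.0], [6.8, -1.7, -1.5]], [0, [3.0, -25.0, 48.0], [6.8, -1.7, -1.5]], [0, [5.0, -19.0, 51.0], [6.8, -1.7, -1.5]], [0, [7.0, -13.0, 52.0], [6.8, -1.7, -1.5]], [0, [8.0, -7.0, 54.0], [6.8, -1.7, -1.5]], [0, [11.0, 1.0, 53.0], [6.8, -1.7, -1.5]], [0, [11.0, 6.0, 53.0], [6.8, -1.7, -1.5]], [0, [14.0, 14.0, 51.0], [6.8, -1.8, -1.5]], [0, [14.0, 19.0, 49.0], [6.8, -1.7, -1.5]], [0, [15.0, 26.0, 46.0], [6.7, -1.7, -1.5]], [0, [15.0, 31.0, 42.0], [6.8, -1.7, -1.6]]]
```

```bash
python3 -m inch '[[0,[-1,-36,41],[6.8,-1.7,-1.5]],[0,[0,-31,45],[6.8,-1.7,-1.5]],[0,[3,-25,48],[6.8,-1.7,-1.5]],[0,[5,-19,51],[6.8,-1.7,-1.5]],[0,[7,-13,52],[6.8,-1.7,-1.5]],[0,[8,-7,54],[6.8,-1.7,-1.5]],[0,[11,1,53],[6.8,-1.7,-1.5]],[0,[11,6,53],[6.8,-1.7,-1.5]],[0,[14,14,51],[6.8,-1.7,-1.5]],[0,[14,19,49],[6.8,-1.7,-1.5]],[0,[15,26,46],[6.8,-1.7,-1.5]],[0,[15,31,42],[6.8,-1.7,-1.5]]]'
python3 - <<'E'
from h import *
plan([.528,.0216,.24],orient(25),3,0,q=0)
E
```

```text
time: 3.65
position: [0.5274, 0.0027, 0.2464]
tool_rot: [-0.429, -0.323, 0.664, -0.52]
ft_force: [0.2, 0.5, 0.2]
grip_width: 0.0007
[[0, [-1.0, -1.0, -6.0], [-0.8, 0.0, 0.0]], [0, [-0.0, -2.0, -7.0], [-0.9, 0.0, 0.0]], [0, [-1.0, -1.0, -6.0], [-0.8, 0.0, 0.1]]]
```

```bash
python3 -m inch '[[0,[-1,-2,-10],[-1.2,0,0]],[0,[-1,-2,-9],[-1.2,0,0]],[0,[0,0,0],[0,0,0]],[0,[0,0,0],[0,0,0]]]'
cat > look.py <<'E'
from h import *
import sys
np.set_printoptions(precision=4,suppress=True)
n=sys.argv[1]; pts=sys.argv[2].split(",")
c=cp("wrist"); im=snap("wrist",f"pics/{n}.png"); print("cam",c[1])
W=json.load(open("w.json")) if sys.argv[3:] else {}
for p in pts:
    for d in imaging.tip_of("wrist",p)[:2]:
        t,v=ray("wrist",d["pixel"],c); print(p,np.round(d["pixel"],1),round(d["confidence"],2))
        W.setdefault(p,[]).append([t.tolist(),v.tolist(),d["confidence"]]); break
json.dump(W,open("w.json","w"))
P=np.array([.5501,-.1366,0])
for p,r in W.items():
    if len(r)>1:
        X,e=tri([(np.array(a),np.array(b)) for a,b,_ in r]); print(p,X,np.round(e,1),"base rel P mm",1e3*(X-P)@np.c_[ex,ey,ez])
    else:
        z={"mark_round":.078,"mark_bar":.078,"pointer_tip":.088,"handle_grip":.1,"strap_hinge":.08}.get(p)
        if z: t,v=map(np.array,r[0][:2]); X=t+v*(z-t[2])/v[2]; print(p,X,"@z",1e3*(X-P)@np.c_[ex,ey,ez])
E
python3 look.py w1 handle_grip,strap_end,strap_hinge,mark_round,mark_bar,pointer_tip
```

```text
time: 4.15
position: [0.5289, 0.0208, 0.2396]
tool_rot: [-0.418, -0.337, 0.657, -0.529]
ft_force: [0.4, 0.3, -0.2]
grip_width: 0.0006
cam [0.5587 0.1584 0.3548]
handle_grip [387.8  98.3] 0.6
strap_end [304.9 181.9] 0.63
strap_hinge [421.7 143.7] 0.76
mark_round [372.2 187.9] 0.88
mark_bar [338.4 167.4] 0.74
pointer_tip [358.4 229.3] 0.92
handle_grip [0.5928 0.036  0.1   ] @z [-177.7809    5.2923  100.    ]
strap_hinge [ 0.6262 -0.0299  0.08  ] @z [-120.3657   51.8601   80.    ]
mark_round [ 0.5707 -0.0799  0.078 ] @z [-59.7863   8.1916  78.    ]
mark_bar [ 0.5374 -0.0426  0.078 ] @z [-89.1517 -32.2697  78.    ]
pointer_tip [ 0.5464 -0.1358  0.088 ] @z [-0.0171 -3.786  88.    ]
```

View pics/w1.png

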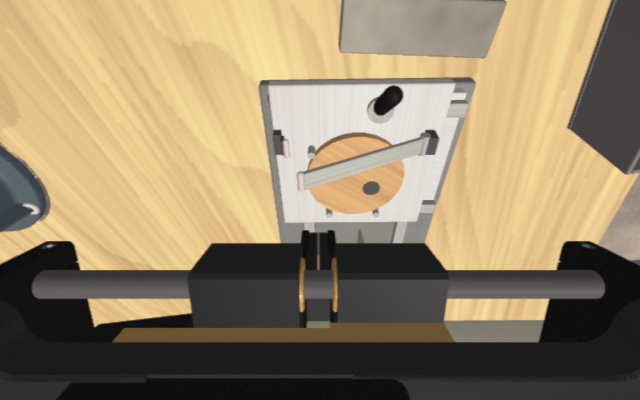

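Wrist view: handle (388,98), strap from free end (302,182) to hinge (430,143), round mark (371,188); bar hidden under the strap; tool is square with the plate.

Run:
```python
from h import *
np.set_printoptions(precision=4,suppress=True)
P=np.array([.5501,-.1366,0]); B=np.c_[ex,ey,ez]
f=lambda u,v:(230+u/3.3,120+v/3.3); g=lambda u,v:(200+u/3.3,110+v/3.3)
for nm,rs in {"end":[ray("scene",f(254,207)),ray("wrist",(302,182))],"end_net":[ray("scene",(308.1,184.8)),ray("wrist",(304.9,181.9))],
 "hinge":[ray("scene",(348.1,178.1)),ray("side",(344.8,224.9)),ray("wrist",(421.7,143.7))],
 "handle":[ray("scene",(327.2,168.2)),ray("side",(361.3,205.5)),ray("wrist",(387.8,98.3))],
 "tip":[ray("scene",f(372,330)),ray("side",g(299,345)),ray("wrist",(358.4,229.3))],
 "round":[ray("scene",f(357,277)),ray("side",g(380,353)),ray("wrist",(372.2,187.9))]}.items():
    X,e=tri(rs); print(nm,X,np.round(e,1),"relP",1e3*(X-P)@B)
# expected strap end for angles given hinge (x -119, y 55 rel P, z 83.5-2.5)
c=cp("wrist"); cs=cp("scene")
for a in (.4,.45,.5,.55):
    for yh in (48,52,56):
        X=P+(-119*ex+(yh-134*np.cos(a)-2.5*np.sin(a))*ey+(81+134*np.sin(a)+2.5*np.cos(a))*ez)/1e3
        print(a,yh,proj("wrist",X,c),proj("scene",X,cs))
```

```text
end [ 0.5071 -0.0085  0.1382] [1. 1.] relP [-116.1083  -69.1263  138.1656]
end_net [ 0.5082 -0.0132  0.1326] [1.2 1.2] relP [-111.8     -67.0515  132.6078]
hinge [ 0.6277 -0.0259  0.0886] [3.4 1.9 2.9] relP [-124.605    52.4571   88.6375]
handle [0.5918 0.0323 0.0973] [4.5 4.  2.4] relP [-173.8734    5.084    97.2903]
tip [ 0.5489 -0.137   0.0869] [1.1 1.5 2.3] relP [ 0.6964 -1.1224 86.8631]
round [ 0.5691 -0.081   0.0763] [2.9 1.9 2.4] relP [-58.3797   6.8357  76.294 ]
0.4 48 [292.7623 177.4922] [304.5922 182.9211]
0.4 52 [297.2309 177.4768] [305.9643 182.5632]
0.4 56 [301.7    177.4615] [307.3353 182.2055]
0.45 48 [295.3493 181.7066] [305.4051 181.6365]
0.45 52 [299.8925 181.6912] [306.7827 181.2775]
0.45 56 [304.4361 181.6758] [308.1592 180.9189]
0.5 48 [298.3837 185.9516] [306.3326 180.34  ]
0.5 52 [303.002  185.9361] [307.7155 179.9801]
0.5 56 [307.6208 185.9207] [309.0974 179.6205]
0.55 48 [301.8762 190.2121] [307.3733 179.0354]
0.55 52 [306.57   190.1966] [308.7613 178.6746]
0.55 56 [311.2643 190.1811] [310.1483 178.314 ]
```

Run:
```python
from h import *
P=np.array([.5501,-.1366,0]); w=lambda x,y,z:P+(x*ex+y*ey+z*ez)/1e3
s=plan(w(-109,-68,160),orient(25),3,0)
s=plan(w(-109,-68,92),orient(25),6,0,start=s)
```

```text
[[0, [29.6, -4.9, 0.7], [-0.1, -0.0, 0.0]], [0, [29.7, -4.8, 0.7], [-0.1, -0.0, 0.1]], [0, [29.6, -4.9, 0.7], [-0.1, -0.0, 0.0]]]
[[0, [10.3, 0.0, -4.8], [0.0, -0.0, 0.0]], [0, [10.2, 0.0, -4.8], [0.0, -0.0, 0.0]], [0, [10.3, 0.0, -4.8], [0.0, -0.0, 0.0]], [0, [10.3, 0.0, -4.7], [0.0, -0.0, 0.0]], [0, [10.3, 0.0, -4.8], [0.0, -0.0, 0.0]], [0, [10.2, 0.0, -4.8], [0.0, -0.0, 0.0]]]
```

```bash
python3 -m inch '[[0,[30,-5,1],[0,0,0]],[0,[30,-5,1],[0,0,0]],[0,[30,-5,1],[0,0,0]],[0,[0,0,0],[0,0,0]]]'; python3 -m inch '[[0,[10,0,-5],[0,0,0]],[0,[10,0,-5],[0,0,0]],[0,[10,0,-5],[0,0,0]],[0,[10,0,-5],[0,0,0]]]';  python3 - <<'E'
from h import *
P=np.array([.5501,-.1366,0]);o=get_obs(); print((o["position"]-P)@np.c_[ex,ey,ez],o["ft_force"])
E
```

```text
time: 5.0
position: [0.5072, -0.0177, 0.1586]
tool_rot: [-0.421, -0.335, 0.656, -0.529]
ft_force: [0.2, 0.2, 0.1]
grip_width: 0.0002
time: 5.5
position: [0.5106, -0.0157, 0.1145]
tool_rot: [-0.422, -0.334, 0.655, -0.53]
ft_force: [-0.7, -0.6, 1.4]
grip_width: 0.0007
[-0.10983206 -0.06419312  0.11452146] [-0.65356153 -0.61566859  1.43663955]
```

Contact is light, as expected. Continue down through the catch.

```bash
python3 -m inch '[[0,[9,-1,-4],[0,0,0]],[0,[9,-1,-4],[0,0,0]]]'; python3 -m inch '[[0,[5,-1,-2],[0,0,0]],[0,[5,0,-2],[0,0,0]]]';python3 -m inch '[[0,[4,0,-2],[0,0,0]]]'; python3 -m inch '[[0,[4,0,-2],[0,0,0]]]';  python3 - <<'E'
from h import *
P=np.array([.5501,-.1366,0]);o=get_obs(); print((o["position"]-P)@np.c_[ex,ey,ez],o["ft_force"])
E
```

```text
time: 5.75
position: [0.5088, -0.0155, 0.0938]
tool_rot: [-0.422, -0.333, 0.655, -0.531]
ft_force: [-2.0, 2.8, 8.5]
grip_width: 0.0003
time: 6.0
position: [0.5092, -0.0168, 0.0848]
tool_rot: [-0.421, -0.332, 0.655, -0.533]
ft_force: [-1.7, 3.3, 36.0]
grip_width: 0.0007
time: 6.12
position: [0.5116, -0.0184, 0.0848]
tool_rot: [-0.42, -0.329, 0.655, -0.536]
ft_force: [-2.4, 4.0, 35.3]
grip_width: 0.0004
time: 6.25
position: [0.5144, -0.0198, 0.0853]
tool_rot: [-0.42, -0.326, 0.654, -0.538]
ft_force: [-2.4, 3.3, 30.4]
grip_width: 0.0006
[-0.10661092 -0.05958536  0.08526918] [-2.41658661  3.25290461 30.42389349]
```

Run:
```python
from h import *
P=np.array([.5501,-.1366,0]); w=lambda x,y,z:P+(x*ex+y*ey+z*ez)/1e3
s=plan(w(-110,-64,165),orient(25),3,0,q=0)
s=plan(w(-220,5,160),orient(40),4,87,start=s,q=0)
```

```text
[[0, [-24.0, -1.0, 11.0], [-0.1, 0.3, -0.5]], [0, [-25.0, -1.0, 10.0], [-0.2, 0.2, -0.5]], [0, [-24.0, -1.0, 10.0], [-0.1, 0.3, -0.4]]]
[[87, [-11.0, 17.0, -25.0], [-0.0, -3.7, -0.0]], [87, [-12.0, 17.0, -25.0], [-0.0, -3.8, -0.0]], [87, [-14.0, 18.0, -24.0], [-0.0, -3.7, -0.0]], [87, [-15.0, 17.0, -23.0], [-0.1, -3.8, -0.0]]]
```

```bash
python3 -m inch '[[0,[-24,-1,11],[0,0.3,-0.5]],[0,[-25,-1,10],[0,0.3,-0.5]],[0,[-24,-1,10],[0,0.3,-0.5]],[87,[-11,17,-25],[0,-3.7,0]],[87,[-12,17,-25],[0,-3.7,0]],[87,[-14,18,-24],[0,-3.7,0]],[87,[-15,17,-23],[0,-3.7,0]],[87,[0,0,0],[0,0,0]],[87,[0,0,0],[0,0,0]]]'; python3 look.py w2 handle_grip,strap_end,strap_hinge,mark_round,mark_bar,pointer_tip;python3 - <<'E'
from h import *
P=np.array([.5501,-.1366,0]);o=get_obs(); print((o["position"]-P)@np.c_[ex,ey,ez],(orient(40).inv()*R.from_quat(o["tool_rot"])).as_rotvec(degrees=True))
E
```

```text
time: 7.38
position: [0.6077, 0.0788, 0.1608]
tool_rot: [-0.334, -0.261, 0.706, -0.568]
ft_force: [-0.8, -0.2, 0.6]
grip_width: 0.0526
cam [0.6428 0.2404 0.2364]
handle_grip [320.8 203.9] 0.83
strap_end [232.3 225.8] 0.96
strap_hinge [369.5 216.6] 0.97
mark_round [336.2 287.3] 0.6
mark_bar [285.6 232.7] 0.73
pointer_tip [321.8 205.4] 0.54
handle_grip [0.5994 0.03   0.1   ] @z [-173.2873   13.0116  100.    ]
strap_hinge [ 0.6358 -0.0357  0.08  ] @z [-116.7046   62.46     80.    ]
mark_round [ 0.563  -0.2596  0.078 ] @z [117.4534  38.6156  78.    ]
mark_bar [ 0.5418 -0.0531  0.078 ] @z [-79.8444 -25.8049  78.    ]
pointer_tip [0.596  0.0088 0.088 ] @z [-151.8462   14.0947   88.    ]
[-0.2224116   0.01124926  0.1620644 ] [0.85435726 0.1591586  0.21784887]
```

View pics/w2.png

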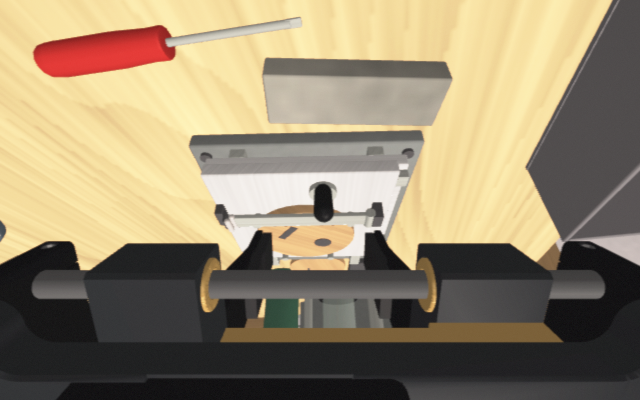

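Strap lies flat in its catch now (222,215)–(380,213); bar mark at (288,233), round at (322,242); handle (322,185)–(324,217) is centred between the jaws. Approach along the tool axis.

```bash
python3 -m inch '[[87,[24,1,-1],[-0.8,0,0]],[87,[24,1,-1],[0,0,0]],[87,[24,0,0],[0,0,0]],[87,[20,0,0],[0,0,0]],[87,[0,0,0],[0,0,0]]]'
python3 - <<'E'
from h import *
P=np.array([.5501,-.1366,0]);o=get_obs(); print((o["position"]-P)@np.c_[ex,ey,ez],(orient(40).inv()*R.from_quat(o["tool_rot"])).as_rotvec(degrees=True))
snap("scene","pics/s3.png"); 
for p in ["handle_grip","mark_round","mark_bar","strap_end","strap_hinge"]: print(p,[(np.round(d["pixel"],1),round(d["confidence"],2)) for d in imaging.tip_of("scene",p)[:1]])
i=cv2.imread("pics/s3.png")[140:260,260:420]; cv2.imwrite("pics/s3c.png",cv2.resize(i,None,fx=4.9,fy=4.9,interpolation=cv2.INTER_CUBIC))
E
```

```text
time: 8.35
position: [0.5989, 0.0192, 0.0909]
tool_rot: [-0.333, -0.264, 0.703, -0.57]
ft_force: [0.3, -0.4, -0.7]
grip_width: 0.0869
[-0.16256267  0.01477633  0.09088717] [0.27262122 0.30732082 0.36393592]
handle_grip [(array([328.4, 167. ]), 0.87)]
mark_round [(array([345.3, 206.3]), 0.78)]
mark_bar [(array([325.9, 196.9]), 0.57)]
strap_end [(array([308.3, 192.4]), 0.52)]
strap_hinge [(array([347.9, 180. ]), 0.65)]
```

View pics/s3c.png

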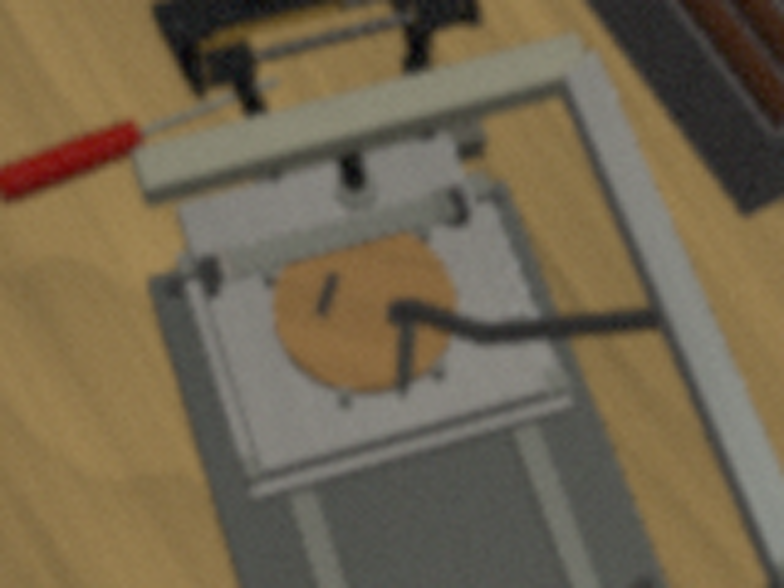

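Scene crop: strap shut through its catch at (210,270); bar mark at (328,293), round mark partly behind the pointer rod at ~(405,320), pointer tip at (402,388). Grip the handle.

```bash
python3 -m inch '[[0,[0,0,0],[0,0,0]],[0,[0,0,0],[0,0,0]],[0,[0,0,0],[0,0,0]],[0,[0,0,0],[0,0,0]],[0,[0,0,0],[0,0,0]],[0,[0,0,0],[0,0,0]],[0,[0,0,0],[0,0,0]]]' 30
python3 - <<'E'
from h import *
np.set_printoptions(precision=4,suppress=True)
P=np.array([.5501,-.1366,0]);B=np.c_[ex,ey,ez];o=get_obs(); print((o["position"]-P)@B)
f=lambda u,v:(260+u/4.9,140+v/4.9)
def c(n,t):
    m=imaging.cut_out(n,t)
    return None if not m else (m[0]["box"],m[0]["confidence"],m[0]["pixels"].sum())
for n in ["scene","side"]:
    im=snap(n,f"pics/{n}4.png")
    for t in ["mark_round","mark_bar","pointer_tip"]:
        d=imaging.tip_of(n,t)[:1]; z=.088 if "tip" in t else .078
        for x in d: print(n,t,np.round(x["pixel"],1),round(x["confidence"],2),"relP",1e3*(atz(n,x["pixel"],z)-P)@B)
for nm,p,z in [("bar",f(328,293),.078),("disc",f(366,311),.078),("tip",f(402,390),.088)]: print(nm,1e3*(atz("scene",p,z)-P)@B)
b=cv2.imread("pics/side4.png")[170:270,250:400]; cv2.imwrite("pics/b4.png",cv2.resize(b,None,fx=5.2,fy=5.2,interpolation=cv2.INTER_CUBIC))
E
```

```text
time: 9.52
position: [0.6013, 0.0219, 0.0932]
tool_rot: [-0.335, -0.263, 0.701, -0.572]
ft_force: [-0.2, -0.9, 0.1]
grip_width: 0.0251
[-0.1657  0.0166  0.0932]
scene mark_round [343.  205.4] 0.79 relP [-47.2047  16.0165  78.    ]
scene mark_bar [326.8 199.5] 0.63 relP [-78.8335 -23.2642  78.    ]
scene pointer_tip [345. 225.] 0.78 relP [16.9017  1.1093 88.    ]
side mark_round [315.  219.2] 0.72 relP [-58.7166  15.4461  78.    ]
side mark_bar [319.5 206.3] 0.73 relP [-75.7205 -26.7051  78.    ]
side pointer_tip [287.3 215.9] 0.76 relP [ 8.8217  5.3757 88.    ]
bar [-77.7969 -23.1542  78.    ]
disc [-59.9921  -5.0923  78.    ]
tip [-1.2035 -1.8133 88.    ]
```

View pics/b4.png

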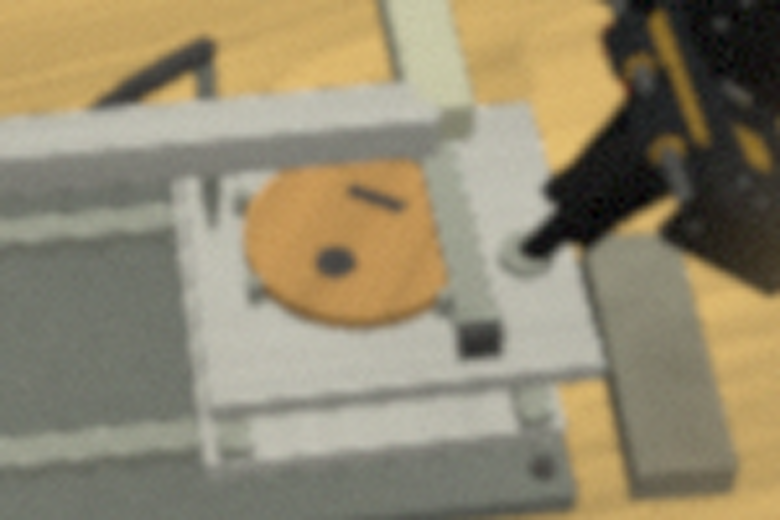

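Side crop: round mark (336,262), bar (377,198), pointer tip (213,226); strap down; fingers round the handle, jaws still closing.

```bash
python3 -m inch '[[0,[0,0,0],[0,0,0]],[0,[0,0,0],[0,0,0]],[0,[0,0,0],[0,0,0]],[0,[0,0,0],[0,0,0]],[0,[0,0,0],[0,0,0]]]' 30
python3 - <<'E'
from h import *
np.set_printoptions(precision=4,suppress=True)
P=np.array([.5501,-.1366,0]);B=np.c_[ex,ey,ez];o=get_obs(); print((o["position"]-P)@B,o["ft_force"]@B)
g=lambda u,v:(250+u/5.2,170+v/5.2); f=lambda u,v:(260+u/4.9,140+v/4.9)
for nm,p,z in [("round",g(336,262),.078),("bar",g(377,198),.078),("tip",g(213,226),.088)]: print(nm,1e3*(atz("side",p,z)-P)@B)
print("bar",tri([ray("side",g(377,198)),ray("scene",f(328,293))]),"tip",tri([ray("side",g(213,226)),ray("scene",f(402,390))]))
print("round",tri([ray("side",g(336,262)),ray("scene",(343.,205.4))]))
E
```

```text
time: 10.55
position: [0.6008, 0.022, 0.0932]
tool_rot: [-0.335, -0.264, 0.701, -0.572]
ft_force: [-1.0, 0.3, 0.7]
grip_width: 0.0155
[-0.1657  0.0161  0.0932] [-0.0311 -1.049   0.6847]
round [-57.2755  19.2008  78.    ]
bar [-82.4597 -19.6616  78.    ]
tip [-0.8205 -1.6321 88.    ]
bar (array([ 0.545 , -0.052 ,  0.0735]), [np.float64(1.5854866890579675), np.float64(1.5854866890580017)]) tip (array([ 0.5486, -0.1352,  0.088 ]), [np.float64(0.19941911901731138), np.float64(0.19941911901729692)])
round (array([ 0.5774, -0.087 ,  0.0719]), [np.float64(4.042988218977247), np.float64(4.042988218977293)])
```

Run:
```python
from h import *
o=get_obs(); p=o["position"]; r=R.from_quat(o["tool_rot"])
print(r.inv().apply(ex),r.inv().apply(ey),r.inv().apply(ez))
plan(p+(52*ex-19*ey)/1e3,r,6,0)
```

```text
[ 0.63704398 -0.00372396  0.77081846] [ 0.01240218  0.99990841 -0.00541907] [-0.77072768  0.01301201  0.63703181]
[[0, [5.5, -3.2, 6.7], [0.0, 0.0, 0.0]], [0, [5.5, -3.2, 6.7], [0.0, 0.0, 0.0]], [0, [5.4, -3.2, 6.7], [0.0, 0.0, 0.0]], [0, [5.5, -3.2, 6.7], [0.0, 0.0, 0.0]], [0, [5.5, -3.2, 6.7], [0.0, 0.0, 0.0]], [0, [5.5, -3.2, 6.7], [0.0, 0.0, 0.0]]]
```

```bash
python3 -m inch '[[0,[5.5,-3.2,6.7],[0,0,0]],[0,[5.5,-3.2,6.7],[0,0,0]],[0,[5.5,-3.2,6.7],[0,0,0]],[0,[5.5,-3.2,6.7],[0,0,0]],[0,[5.5,-3.2,6.7],[0,0,0]],[0,[5.5,-3.2,6.7],[0,0,0]],[0,[0,0,0],[0,0,0]]]'
cat > chk.py <<'E'
from h import *
import sys
np.set_printoptions(precision=1,suppress=True)
P=np.array([.5501,-.1366,0]);B=np.c_[ex,ey,ez];o=get_obs(); print("tcp",1e3*(o["position"]-P)@B,"F",o["ft_force"]@B,(orient(40).inv()*R.from_quat(o["tool_rot"])).as_rotvec(degrees=True))
out=[]
for n,(u,v) in {"scene":(345,222),"side":(292,212)}.items():
    im=snap(n); b=cv2.cvtColor(im,cv2.COLOR_RGB2BGR)[v-32:v+32,u-40:u+40]; out.append(cv2.resize(b,None,fx=9,fy=9,interpolation=cv2.INTER_CUBIC)[:, :])
    for t in ["mark_round","mark_bar","pointer_tip","handle_grip"]:
        for x in imaging.tip_of(n,t)[:1]: print(n,t,x["pixel"],round(x["confidence"],2),"relP",1e3*(atz(n,x["pixel"],{"p":.088,"h":.1}.get(t[0],.078))-P)@B)
cv2.imwrite(f"pics/{sys.argv[1]}.png",cv2.resize(np.hstack(out),None,fx=.55,fy=.55,interpolation=cv2.INTER_AREA))
E
python3 chk.py c5
```

```text
time: 11.42
position: [0.5741, -0.0275, 0.0931]
tool_rot: [-0.339, -0.263, 0.698, -0.574]
ft_force: [2.4, -0.8, -1.1]
grip_width: 0.0151
tcp [-111.7    0.4   93.1] F [ 0.3  2.5 -1.1] [0.5 0.7 1.3]
scene mark_round [343.2, 222.0] 0.55 relP [ 2.7  0.7 78. ]
scene mark_bar [326.6, 214.2] 0.79 relP [-34.  -37.3  78. ]
scene pointer_tip [343.5, 221.7] 0.97 relP [ 6.1  0.2 88. ]
scene handle_grip [330.1, 184.5] 0.86 relP [-112.1   -3.3  100. ]
side mark_round [291.1, 216.1] 0.81 relP [-0.9 -1.8 78. ]
side mark_bar [298.4, 206.6] 0.84 relP [-22.2 -32.   78. ]
side pointer_tip [287.8, 213.5] 0.95 relP [ 7.  -2.4 88. ]
side handle_grip [340.4, 205.3] 0.75 relP [-124.6   -3.5  100. ]
```

View pics/c5.png

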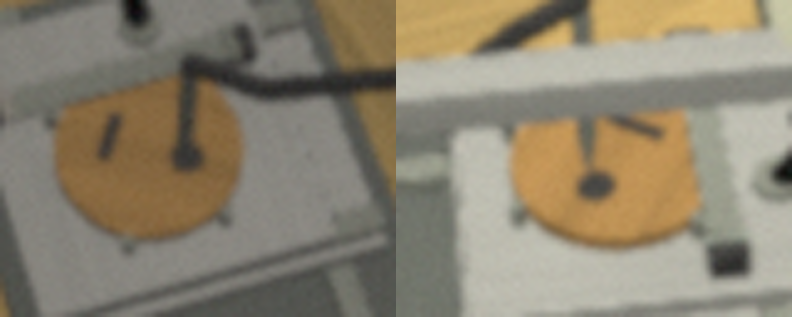

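Scene panel: pointer tip sits at about the round mark (187,157); side panel: mark centre (596,185), tip (591,170), just above it as its height should show. Refine subpixel.

```bash
cat > sub.py <<'E'
from h import *
import sys
np.set_printoptions(precision=1,suppress=True)
P=np.array([.5501,-.1366,0]);B=np.c_[ex,ey,ez]
# args: cam:name:u:v:rad
ims={}
for a in sys.argv[1:]:
    n,nm,u,v,r=a.split(":"); u,v,r=float(u),float(v),float(r)
    if n not in ims: ims[n]=np.mean([imaging.camera(n).astype(float) for _ in range(4)],0)
    red=ims[n][...,0]; yy,xx=np.mgrid[:400,:640]; M=((xx-u)**2+(yy-v)**2<r*r)
    hi=np.percentile(red[M],85); w=np.clip(hi*.85-red,0,None)*M
    c=(w.sum() and (xx*w).sum()/w.sum(),(yy*w).sum()/w.sum())
    print(n,nm,np.array(c),"relP",1e3*(atz(n,c,.078)-P)@B)
    if nm=="dump":
        print(red[int(v-r):int(v+r)+1,int(u-r):int(u+r)+1].astype(int))
print("t",get_obs()["time"])
E
python3 sub.py side:round:292.4:217.4:5.5 scene:bar:327.2:217.7:6 side:dump:292:215:8 scene:dump:343:220:8
```

```text
side round [292.1 217. ] relP [-3.   1.6 78. ]
scene bar [326.7 216.8] relP [-26.  -39.4  78. ]
side dump [291.8 215.8] relP [-2.6 -2.7 78. ]
[[196 196 197 189 160 119 102 110 145 175 186 185 182 179 176 170 162]
 [197 198 197 189 162 127 105 115 150 177 185 184 181 182 181 182 184]
 [198 197 197 190 168 134 108 119 156 181 185 181 182 181 183 185 188]
 [197 197 195 190 176 146 115 124 159 178 182 182 181 183 186 188 190]
 [197 194 193 188 183 157 127 133 163 180 181 181 183 183 186 188 190]
 [195 193 191 190 184 163 136 140 167 179 181 180 183 186 188 191 192]
 [195 190 188 190 185 173 147 144 162 171 175 179 184 187 189 191 193]
 [192 189 189 188 186 173 146 129 135 141 152 168 182 186 190 192 191]
 [190 190 189 186 175 153 122  98  96 101 115 140 170 185 192 192 192]
 [190 190 187 183 162 124  92  78  75  77  86 111 152 181 191 193 192]
 [190 190 188 181 154 109  81  73  74  72  75  98 143 177 191 192 192]
 [189 188 187 181 156 115  86  75  75  77  83 107 151 181 190 191 193]
 [188 186 185 181 165 139 108  93  89  92 110 138 169 185 192 191 192]
 [187 187 185 180 172 163 144 133 1
[... 813 characters left out ...]
13  85  63  57  62  76 102 123 132 134 134 133 132]
 [128 129 127 120 100  71  58  56  57  64  84 111 128 133 134 133 133]
 [127 128 126 119  96  65  56  54  56  60  79 108 126 130 130 130 131]
 [131 131 129 121 101  74  59  57  58  65  87 112 125 128 128 127 130]
 [132 132 131 128 115  94  76  70  72  85 106 120 125 124 125 124 126]
 [133 132 132 131 126 118 104 101 102 113 122 127 127 126 125 123 124]
 [132 133 133 132 130 129 127 125 128 128 129 131 130 128 127 127 126]
 [134 135 133 133 135 133 133 132 132 132 133 132 132 132 132 129 127]
 [134 135 134 134 134 134 135 134 134 133 134 133 134 135 131 131 127]
 [137 136 136 135 136 135 135 134 134 133 135 134 134 134 133 129 122]]
t 12.325
```

Run:
```python
from h import *
np.set_printoptions(precision=1,suppress=True)
P=np.array([.5501,-.1366,0]);B=np.c_[ex,ey,ez]
for n,nm,p,z in [("scene","round",(342.4,221),.078),("side","round",(292.3,217.05),.078),("scene","tip",(342.3,219.7),.088),("side","tip",(290.6,213.7),.088),("scene","bar",(327.1,217.2),.078)]:
    print(n,nm,1e3*(atz(n,p,z)-P)@B)
X=tri([ray("scene",(342.4,221)),ray("side",(292.3,217.05))]);print(X)
X0=P+np.array([0,0,.078]); 
for n in ["scene","side"]: print(n,"px per mm ex,ey",proj(n,X0+ex*.001)-proj(n,X0),proj(n,X0+ey*.001)-proj(n,X0))
```

```text
scene round [-0.9 -0.5 78. ]
side round [-3.5  1.7 78. ]
scene tip [-0.7 -1.2 88. ]
side tip [ 0.1 -0.9 88. ]
scene bar [-24.6 -38.6  78. ]
(array([ 0.6, -0.1,  0.1]), [np.float64(0.8516082811804028), np.float64(0.8516082811804345)])
scene px per mm ex,ey [0.1 0.3] [ 0.3 -0.1]
side px per mm ex,ey [-0.4  0. ] [0.  0.3]
```

```bash
python3 -m inch '[[0,[0.6,-0.8,0.8],[0,0,0]],[0,[0.6,-0.8,0.8],[0,0,0]],[0,[0,0,0],[0,0,0]]]'; python3 sub.py side:round:292.4:217.4:5.5 side:dump:292:215:8 scene:dump:343:220:8; python3 look.py w6 mark_round,mark_bar,pointer_tip
python3 - <<'E'
from h import *
P=np.array([.5501,-.1366,0]);o=get_obs();print(1e3*(o["position"]-P)@np.c_[ex,ey,ez])
i=cv2.imread("pics/w6.png")[140:300,200:440]; cv2.imwrite("pics/w6c.png",cv2.resize(i,None,fx=3.3,fy=3.3,interpolation=cv2.INTER_CUBIC))
E
```

```text
time: 12.7
position: [0.5751, -0.0262, 0.0931]
tool_rot: [-0.342, -0.263, 0.695, -0.575]
ft_force: [-1.3, -0.9, 0.7]
grip_width: 0.0154
side round [292.3 217.3] relP [-3.4  2.4 78. ]
side dump [291.9 216. ] relP [-3.  -2.1 78. ]
[[195 196 197 191 161 119 100 112 145 174 183 185 182 178 175 170 162]
 [196 197 197 191 163 126 105 114 151 178 184 184 182 180 180 183 182]
 [196 198 198 190 170 134 107 117 154 180 184 183 180 181 183 185 188]
 [197 197 196 190 177 146 116 124 161 180 183 181 181 182 186 186 189]
 [197 196 193 188 183 157 126 133 164 180 182 180 182 183 186 189 191]
 [196 195 190 190 184 163 135 141 165 179 181 181 182 185 188 190 191]
 [193 191 189 189 186 171 146 145 164 173 175 180 183 186 189 191 193]
 [192 189 190 187 186 175 150 132 139 148 154 168 181 186 191 192 192]
 [190 189 188 187 180 165 131 107 103 105 118 141 167 184 192 194 192]
 [189 190 189 186 171 141 104  84  79  79  86 108 148 178 191 191 193]
 [188 190 188 184 159 122  86  75  73  72  75  92 137 172 189 192 192]
 [190 188 188 180 158 118  85  75  74  75  75  93 136 172 188 191 193]
 [190 189 188 182 1
[... 1065 characters left out ...]
 77 106 125 129 129 130 131]
 [129 131 130 121 104  80  63  57  57  65  87 112 124 127 126 127 129]
 [132 132 129 128 119 103  82  71  73  85 105 120 126 124 127 126 125]
 [132 132 132 130 128 123 109 103 103 112 122 127 127 126 126 125 125]
 [133 132 133 134 133 132 128 127 127 128 130 130 130 128 127 128 127]
 [133 133 134 133 133 134 133 134 133 132 134 133 132 130 131 129 127]
 [136 135 134 135 135 133 135 134 134 133 133 134 133 133 132 133 127]
 [139 138 138 138 135 137 134 136 135 135 134 134 134 134 134 129 123]]
t 13.1
cam [0.6055 0.135  0.1714]
pointer_tip [314. 297.] 0.75
pointer_tip [ 0.5488 -0.136   0.088 ] @z [-0.2674 -1.4183 88.    ]
[-113.15183593    1.05797661   93.1110106 ]
```

View pics/w6c.png

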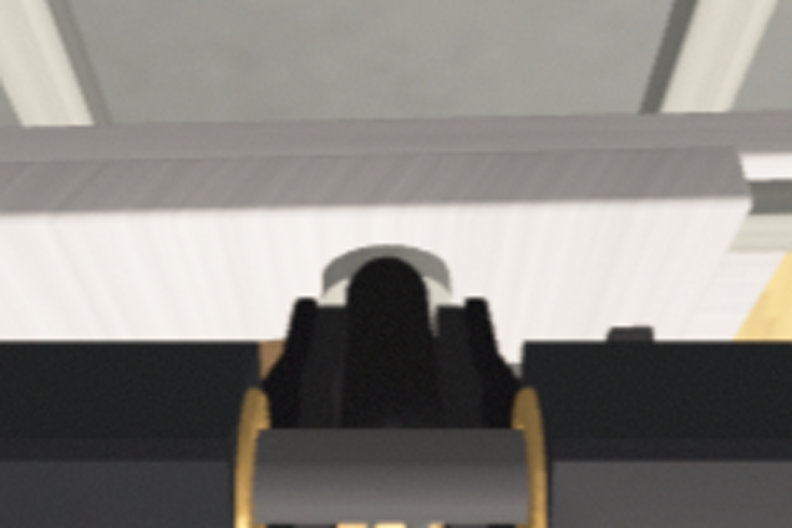

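Wrist crop only shows the gripped handle (388,340); the plaque is hidden by the gripper, so it is no use here. The small step relaxed backwards (friction), so a bolder step is needed.

```bash
cat > t.py <<'E'
from h import *
P=np.array([.5501,-.1366,0]);o=get_obs();B=np.c_[ex,ey,ez];r=R.from_quat(o["tool_rot"])
print(o["time"],"tcp",np.round(1e3*(o["position"]-P)@B,1),"F",np.round(o["ft_force"]@B,1),"ex",np.round(r.inv().apply(ex),2),"ey",np.round(r.inv().apply(ey),2),np.round((orient(40).inv()*r).as_rotvec(degrees=True),1))
E
python3 -m inch '[[0,[2.5,-3.5,3.1],[0,0,0]]]' >/dev/null; python3 t.py;  python3 -m inch '[[0,[0,0,0],[0,0,0]]]' >/dev/null; python3 t.py
```

```text
13.425 tcp [-1.103e+02  1.000e-01  9.310e+01] F [-2.7  3.  -0.6] ex [ 0.63 -0.01  0.78] ey [ 0.03  1.   -0.01] [0.6 1.2 2. ]
13.55 tcp [-109.8   -0.4   93.1] F [ 1.1 -2.  -0.3] ex [ 0.63 -0.01  0.78] ey [ 0.03  1.   -0.01] [0.6 1.2 1.9]
```

```bash
python3 -m inch '[[0,[0,-2,0],[0,0,0]]]' >/dev/null; python3 t.py;  python3 -m inch '[[0,[0,0,0],[0,0,0]]]' >/dev/null; python3 t.py; python3 sub.py side:dump:292:215:7 scene:dump:343:220:7;python3 t.py; python3 chk.py c7
```

```text
13.675 tcp [-109.8   -1.3   93.1] F [-1.4  3.2 -0.5] ex [ 0.63 -0.01  0.78] ey [ 0.04  1.   -0.01] [0.6 1.2 2. ]
13.8 tcp [-109.8   -1.6   93.1] F [-2.4  0.2  0.4] ex [ 0.63 -0.01  0.78] ey [ 0.03  1.   -0.01] [0.6 1.2 2. ]
side dump [290.8 215.7] relP [-0.2 -3.3 78. ]
[[197 193 184 161 125 105 115 152 177 182 181 182 183 185 186]
 [193 190 186 166 133 108 118 153 176 182 182 182 185 188 190]
 [193 189 187 174 146 115 123 156 177 182 183 184 187 190 191]
 [190 190 189 180 155 124 130 159 177 179 183 186 187 190 191]
 [190 190 188 181 160 132 134 160 175 181 183 187 189 192 192]
 [189 188 186 179 162 135 131 150 165 178 185 188 191 193 192]
 [189 186 179 166 141 116 108 119 135 160 180 188 193 192 192]
 [188 183 165 131 104  85  82  86 100 135 170 189 190 192 193]
 [187 179 151 106  81  74  74  73  81 112 158 186 192 191 192]
 [187 178 147 100  78  74  73  73  79 108 157 185 191 191 190]
 [186 178 151 115  89  81  79  85  98 131 166 186 192 190 193]
 [184 178 165 144 122 110 109 120 143 165 181 189 192 191 190]
 [181 179 174 167 159 155 155 165 175 185 189 191 192 192 191]
 [179 176 1
[... 1014 characters left out ...]
4 128 129 129 128 128 126 126]
 [133 133 134 132 133 131 133 134 132 131 132 130 131 130 129]]
t 14.2
14.2 tcp [-109.8   -1.6   93.1] F [-1.5  0.7  0.8] ex [ 0.63 -0.01  0.78] ey [ 0.03  1.   -0.01] [0.6 1.2 2. ]
tcp [-109.8   -1.6   93.1] F [-1.5  0.7  0.8] [0.6 1.2 2. ]
scene mark_round [343.7, 223.1] 0.79 relP [ 6.3  1.1 78. ]
scene mark_bar [323.9, 213.8] 0.57 relP [-37.4 -44.3  78. ]
scene pointer_tip [343.0, 221.0] 0.63 relP [ 3.7 -0.5 88. ]
scene handle_grip [328.1, 188.3] 0.63 relP [-101.8  -12.5  100. ]
side mark_bar [297.6, 208.5] 0.73 relP [-19.5 -25.7  78. ]
side pointer_tip [289.7, 212.6] 0.72 relP [ 2.  -4.9 88. ]
side handle_grip [340.4, 204.8] 0.97 relP [-124.9   -5.2  100. ]
```

View pics/c7.png

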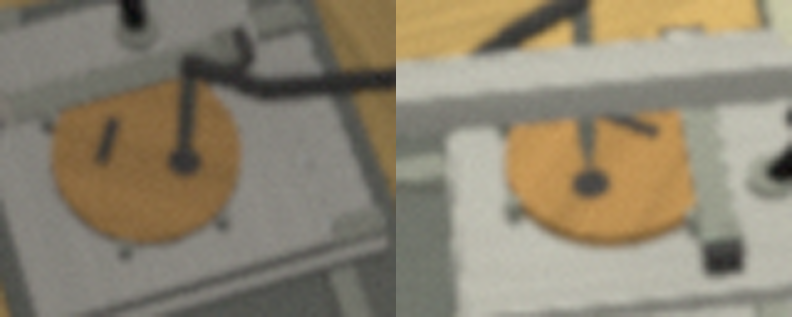

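Scene panel: mark (184,160) under the rod end; side panel: mark (591,184), directly below the rod (589,165). Compare numerically.

Run:
```python
from h import *
np.set_printoptions(precision=2,suppress=True)
P=np.array([.5501,-.1366,0]);B=np.c_[ex,ey,ez]
for n,nm,p,z in [("scene","round",(341.8,222.3),.078),("side","round",(290.9,216.6),.078)]: print(n,nm,1e3*(atz(n,p,z)-P)@B)
T=P+(-.3*ex-1.2*ey)/1e3
for n in ["scene","side"]: print(n,"tip px",proj(n,T+ez*.088),"mark should be",proj(n,T+ez*.078), "rod at .108",proj(n,T+ez*.108))
```

```text
scene round [ 2.43 -3.34 78.  ]
side round [-0.22 -0.22 78.  ]
scene tip px [342.35 219.82] mark should be [342.23 221.25] rod at .108 [342.59 216.88]
side tip px [290.77 213.61] mark should be [290.9  216.31] rod at .108 [290.5 208.1]
```

Run:
```python
import cv2
for f,u,v in [("scene4",342,219),("side4",291,213)]:
    r=cv2.imread(f"pics/{f}.png")[...,2]; print(f,u-6,v-6); print(r[v-6:v+7,u-6:u+7])
```

```text
scene4 336 213
[[137 136 138 132 122  79  59  72 101 126 131 128 122]
 [133 138 136 134 119  76  56  72 101 127 128 118 114]
 [136 135 134 133 119  79  58  74 101 117 115 105  98]
 [135 136 132 127 110  76  60  73  92 107 109 104  89]
 [129 127 128 122 100  71  58  69  95 108 117 122 109]
 [121 119 114 108  91  69  63  87 114 125 132 129 129]
 [106 106 105 100  99  79  79 105 129 131 133 138 138]
 [109 112 114 119 120 103  98 122 132 134 136 134 134]
 [128 129 131 133 128 118 118 129 135 135 134 135 135]
 [133 133 133 134 132 131 131 136 137 137 135 139 134]
 [135 130 132 136 134 135 138 137 137 135 135 136 134]
 [134 135 134 134 134 135 135 136 133 136 136 134 134]
 [135 132 134 134 135 136 136 136 134 134 131 129 125]]
side4 285 207
[[170 180 178 152 117 101 110 148 171 172 157 148 156]
 [170 184 184 159 124 106 113 152 172 163 140 128 143]
 [179 187 185 170 134 107 120 158 179 162 136 121 144]
 [182 185 187 174 147 117 126 162 179 165 137 129 156]
 [179 184 187 182 157 129 136 169 187 176 156 153 169]
 [175 172 184 185 164 137 144 170 187 186 181 179 181]
 [169 175 185 188 174 152 157 177 187 189 187 189 188]
 [169 173 187 191 182 172 176 183 191 187 188 191 186]
 [167 173 187 190 191 181 185 188 190 188 189 186 183]
 [165 172 184 194 189 189 187 189 187 189 186 183 185]
 [166 175 185 190 191 191 187 189 189 189 186 181 180]
 [175 182 185 191 192 188 194 192 191 192 186 179 179]
 [176 181 182 191 195 191 190 192 189 192 190 177 166]]
```

```bash
python3 t.py; python3 -m inch '[[0,[0,0,0],[0,0,0]],[0,[0,0,0],[0,0,0]],[0,[0,0,0],[0,0,0]],[0,[0,0,0],[0,0,0]],[0,[0,0,0],[0,0,0]],[0,[0,0,0],[0,0,0]],[0,[0,0,0],[0,0,0]],[0,[0,0,0],[0,0,0]],[0,[0,0,0],[0,0,0]]]'>/dev/null; python3 t.py; python3 sub.py scene:bar:326.6:218:6 scene:dump:327:219:7; python3 t.py
```

```text
14.7 tcp [-109.8   -1.6   93.1] F [-1.  -0.7  0.2] ex [ 0.63 -0.01  0.78] ey [ 0.03  1.   -0.01] [0.6 1.2 2. ]
15.825 tcp [-109.8   -1.6   93.1] F [-2.1 -0.1  0.8] ex [ 0.63 -0.01  0.78] ey [ 0.03  1.   -0.01] [0.6 1.2 2. ]
scene bar [326.2 218.1] relP [-22.8 -41.8  78. ]
scene dump [326.2 218.1] relP [-22.8 -41.8  78. ]
[[128 130 133 133 134 134 131 128 130 132 134 134 135 135 134]
 [135 136 136 134 131 130 119 111 116 126 134 136 136 136 135]
 [135 135 134 132 134 123 104  83  93 116 131 135 135 136 137]
 [132 132 132 133 131 121  90  69  88 117 131 135 135 137 136]
 [129 129 131 131 128 112  81  67  91 122 134 134 137 137 135]
 [129 128 128 129 122 103  72  71  98 124 132 135 135 135 134]
 [128 128 128 127 117  93  67  77 106 127 130 133 132 132 133]
 [130 129 128 125 109  79  66  87 115 128 130 130 130 131 131]
 [130 130 130 124 102  71  69  94 119 128 127 128 130 128 128]
 [129 130 129 120  97  72  76 104 123 128 127 128 128 129 127]
 [130 128 128 119 100  88  94 116 128 130 129 130 129 131 129]
 [132 131 129 126 117 112 113 124 131 130 132 131 130 131 129]
 [133 132 131 131 129 128 129 130 131 132 131 130 132 131 131]
 [137 134 133 134 133 133 131 132 133 133 133 131 133 132 131]
 [139 138 137 137 137 136 135 134 134 133 133 133 133 132 133]]
t 16.025
16.025 tcp [-109.8   -1.5   93.1] F [-1.  -0.7  0.2] ex [ 0.63 -0.01  0.78] ey [ 0.03  1.   -0.01] [0.6 1.2 2. ]
```

```bash
python3 -m inch '[[0,[2.8,6.3,3.2],[0,0,0]],[0,[2.8,6.3,3.2],[0,0,0]],[0,[2.8,6.3,3.2],[0,0,0]],[0,[2.8,6.3,3.2],[0,0,0]],[0,[2.8,6.3,3.2],[0,0,0]],[0,[2.8,6.3,3.2],[0,0,0]]]'>/dev/null; python3 t.py; python3 -m inch '[[0,[0,0,0],[0,0,0]]]'>/dev/null; python3 t.py
```

```text
16.775 tcp [-83.1  36.1  93.1] F [-3.  -3.   2.5] ex [ 0.63 -0.01  0.78] ey [ 0.03  1.   -0.01] [0.5 1.2 1.7]
16.9 tcp [-82.4  37.4  93.1] F [-1.3 -0.1  0.2] ex [ 0.63 -0.01  0.78] ey [ 0.03  1.   -0.01] [0.6 1.2 1.8]
```

```bash
python3 -m inch '[[0,[-2.0,-0.3,-2.4],[0,0,0]]]'>/dev/null; python3 t.py; python3 -m inch '[[0,[0,0,0],[0,0,0]]]'>/dev/null; python3 t.py; python3 chk.py c8; python3 sub.py scene:dump:342:221:8 side:dump:291:215:9
```

```text
17.025 tcp [-84.3  37.4  93.1] F [ 2.5 -0.6 -0.9] ex [ 0.63 -0.01  0.78] ey [ 0.03  1.   -0.01] [0.6 1.1 1.7]
17.15 tcp [-84.6  37.4  93.1] F [-2.3 -1.9  1.5] ex [ 0.63 -0.01  0.78] ey [ 0.03  1.   -0.01] [0.6 1.1 1.7]
tcp [-84.6  37.4  93.1] F [-2.3 -1.9  1.5] [0.6 1.1 1.7]
scene mark_round [357.6, 224.4] 0.6 relP [21.3 37.4 78. ]
scene mark_bar [342.4, 220.7] 0.75 relP [-1.8 -0.2 78. ]
scene pointer_tip [343.9, 220.6] 0.84 relP [ 3.2  2.2 88. ]
scene handle_grip [343.4, 189.3] 0.76 relP [-86.   28.8 100. ]
side mark_round [309.9, 243.4] 0.36 relP [-37.2  89.1  78. ]
side mark_bar [290.6, 220.4] 0.65 relP [ 1.6 12.2 78. ]
side pointer_tip [287.5, 214.9] 0.68 relP [ 8.1  2.1 88. ]
side handle_grip [332.2, 219.1] 0.84 relP [-97.2  39.3 100. ]
scene dump [342.  219.4] relP [-6.1 -0.1 78. ]
[[112 112 112 114 112 109  96  70  59  70  96 117 125 126 128 127 131]
 [113 109 108 111 114 113 100  71  60  71 102 128 134 134 133 133 133]
 [111 113 114 116 122 127 113  76  61  76 106 130 135 137 136 134 136]
 [121 126 131 132 133 130 114  78  60  77 109 130 137 138 136 136 137]
 [133 138 137 139
[... 1800 characters left out ...]
 112 128 141 158 175 184 187 191 194
  189]
 [189 188 185 176 162 145 133 120 105  92  89 101 116 138 158 176 190 193
  189]
 [190 188 185 184 179 172 165 157 145 123 107  98  96 106 134 170 189 193
  187]
 [188 187 188 186 184 181 180 179 173 165 157 146 129 123 149 178 192 190
  188]
 [186 187 186 184 183 182 182 184 186 186 185 180 169 168 176 189 192 191
  187]
 [186 188 185 184 182 182 184 187 188 191 193 191 189 188 192 194 191 191
  188]
 [188 185 185 183 181 184 187 189 190 193 193 193 194 193 195 191 192 192
  188]
 [187 184 182 182 184 185 188 190 192 194 193 193 194 194 193 192 193 191
  187]
 [184 181 183 181 185 186 189 192 193 195 195 193 195 192 192 191 191 189
  184]]
t 18.05
```

View pics/c8.png

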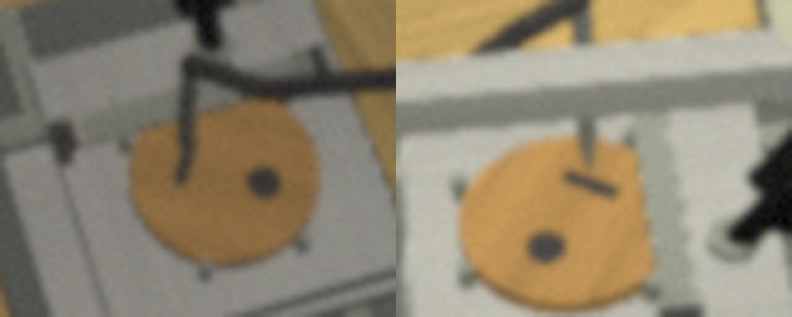

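Scene panel: rod end lands on the bar's upper half (182,178 lower end), side panel: tip just above the bar's middle (590,183). Numerically both marks stop within about 1 mm of the same image place as the tip. Release and retreat.

```bash
python3 -m inch '[[60,[0,0,0],[0,0,0]],[60,[0,0,0],[0,0,0]],[60,[0,0,0],[0,0,0]],[60,[0,0,0],[0,0,0]],[60,[0,0,0],[0,0,0]],[60,[0,0,0],[0,0,0]],[60,[0,0,0],[0,0,0]],[60,[0,0,0],[0,0,0]],[60,[0,0,0],[0,0,0]],[60,[0,0,0],[0,0,0]]]'; python3 t.py; python3 -m inch '[[60,[-15,0,0],[0,0,0]],[60,[-25,0,0],[0,0,0]],[60,[-30,0,0],[0,0,0]],[60,[-30,0,0],[0,0,0]],[60,[-20,0,0],[0,0,0]],[60,[0,0,0],[0,0,0]],[60,[0,0,0],[0,0,0]]]'; python3 t.py; python3 chk.py c9;  python3 sub.py scene:dump:342:221:7 side:dump:291:216:7
```

```text
time: 19.3
position: [0.6073, -0.0629, 0.0935]
tool_rot: [-0.344, -0.261, 0.693, -0.578]
ft_force: [0.1, -0.6, 0.3]
grip_width: 0.0602
19.3 tcp [-84.1  40.4  93.5] F [0.6 0.2 0.3] ex [ 0.63 -0.01  0.78] ey [ 0.04  1.   -0.01] [0.7 1.1 2.1]
time: 20.18
position: [0.6198, 0.0171, 0.1933]
tool_rot: [-0.345, -0.261, 0.692, -0.578]
ft_force: [-0.2, -0.1, -0.2]
grip_width: 0.06
20.175 tcp [-164.9   35.6  193.3] F [ 0.1 -0.2 -0.2] ex [ 0.63 -0.02  0.78] ey [ 0.04  1.   -0.01] [0.7 1.3 2.3]
tcp [-164.9   35.6  193.3] F [ 0.1 -0.2 -0.2] [0.7 1.3 2.3]
scene mark_round [358.0, 228.6] 0.76 relP [33.8 34.4 78. ]
scene mark_bar [341.7, 220.2] 0.65 relP [-3.8 -1.7 78. ]
scene pointer_tip [340.8, 221.8] 0.89 relP [ 4.3 -7.2 88. ]
scene handle_grip [342.8, 188.9] 0.96 relP [-87.8  27.5 100. ]
side mark_round [283.0, 230.2] 0.9 relP [22.5 41.4 78. ]
side mark_bar [288.5, 218.9] 0.66 relP [ 6.3  6.7 78. ]
side pointer_tip [289.9, 215.7] 0.58 relP [ 2.4  5.5 88. ]
side handle_grip [331.4, 218.3] 0.74 relP [-95.7  36.5 100. ]
scene dump [342. 220.] relP [-4.2 -0.8 78. ]
[[107 103 106 108 109  96  69  57 
[... 1212 characters left out ...]
186 180 174 170 175 168 147 151 170 180 183 187 191 193 195]
 [184 171 150 138 150 159 155 159 173 182 185 188 190 194 192]
 [179 159 123 104 113 122 132 145 164 176 181 187 189 191 192]
 [180 162 130 105  96  97  98 111 127 140 157 173 182 187 190]
 [183 175 161 144 131 119 105  91  90 100 115 135 156 175 187]
 [185 183 179 170 165 159 142 123 106  97  95 104 132 170 189]
 [184 184 180 179 178 177 171 165 155 144 128 122 147 178 191]
 [184 182 180 181 181 184 184 185 184 180 168 165 177 188 192]
 [183 181 180 180 182 185 189 189 192 189 188 186 189 193 192]
 [181 181 182 183 186 187 189 191 192 191 193 194 193 193 190]
 [181 182 181 184 186 188 191 192 192 191 191 194 191 190 192]]
t 21.075
```

View pics/c9.png

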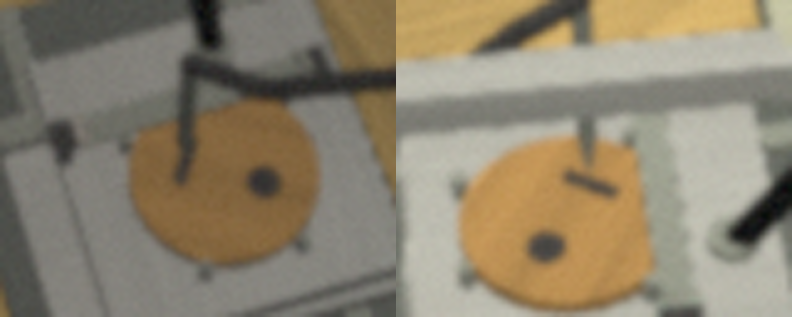

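```bash
python3 -c "
from rig import robot; print(robot.hand_in())"
```

```text
the job is handed in; nothing more can be done
None
```

I did the job in the order asked and handed it in after about 21 s of robot time.

- **Strap:** I pressed it down with the shut fingertips leaning 25°. Force peaked at about 36 N in the readings, against the stop. It stayed flat in its catch in every later picture. The press also pushed the table about 10 mm. That did no harm, because I measured the marks again afterwards.
- **Round mark:** I moved the table by its handle, with the gripper leaning back 40°, until the pointer stood over the mark, and held still there for about 2 s. My first small correction there slipped back about 1.5 mm the wrong way, so I repeated it with larger steps.
- **Bar mark:** I went on to the bar, overshot by about 2 mm and corrected it. Then I let go and backed off along the tool axis. Pictures before and after letting go show the table in the same place.

**Final checks:** after backing off, the force reading was about zero and the robot was touching nothing. The two fixed cameras disagreed by 1–2 mm, in opposite directions along the lower slide, on both marks. Averaged, the pointer is about 1 mm from the middle of each mark. For the bar, the side view suggests about 1.5 mm off along the upper slide, which I left as it was.

The wrist camera could not see the marks while gripping, so it gave no separate check. The networks' points were up to about 12 mm off on the final marks, so I used mark and pointer positions read from the pixel values instead. I took no separate last picture of the other things on the bench, but nothing I did went near them.

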